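Set the mitre fence to the bevel and lock it

TASK

The mitre board's swinging fence has to take over the angle of the sliding bevel that lies along the board's edge: push the fence round on its pivot with a fingertip, at its upright knob or its side, until it is parallel to the bevel's thin metal blade (within about 3 degrees), then press the round plunger on the pivot fully down to lock it, and let go. Push only, do not grip or force the fence, and leave the bevel, the round tin and the spring clamp where they are.

Things in the scene. Friction and masses are not known exactly. Their poses are not given: they have to be found in the camera images.
- mitre_board: plywood base board, 175 x 200 x 18 mm, fixed to the bench left of the open tool box; origin at bench height, x points away from the front (robot-side) edge, which is at x = -100 mm, far edge at x = +75 mm, y = -100 to +100 mm. The fence, its pivot and the plunger sit on it
- fence (a joint): angle of the wooden fence on its pivot, rad, -0.85 to 0.85; 0 = square across the board (knob end towards the board's -y edge), growing as the knob swings away from the robot (board +x; anticlockwise from above). It starts near -0.65 and stays where it is left; about 2 N at the knob move it
- fence_pivot (a point): pivot axis of the fence, 44 mm above the bench (the board's x = 0, y = +60 mm)
- fence_knob (a point): middle of the upright turned wooden knob near the fence's free end, 120 mm from the pivot, 62 mm above the bench; knob 20 mm wide at most, standing from 42 to 76 mm above the bench on the fence, which is a dark wooden bar 22 mm wide from 20 to 42 mm above the bench, ending 20 mm beyond the knob. The point's x axis points along the fence from pivot to knob, z up
- lock_plunger (a joint): how far the locking plunger is pressed, m: 0 = up, 0.010 = fully down; it stays where it is left; about 5 N move it
- plunger_top (a point): centre of the flat top of the black round plunger (32 mm wide) above the fence's pivot; 72 mm above the bench while up, 62 mm when fully down; its axis is vertical
- blade_site (a point): on the thin steel blade of the sliding bevel (18 mm wide, 2 mm thick, 9 mm above the bench), 50 mm from the bevel's brass pivot screw, the blade's tip lies 48 mm farther; the point's y axis points along the blade towards its tip. The blade stands out from the bevel's stock to the left, away from the board
- bevel: wooden stock of the sliding bevel, 22 x 144 x 21 mm with brass end plates, loose on the bench, lying along the board's left (+y) edge; origin at the centre of its underside. Only the pattern: not to be moved
- wax_tin: round tin, 78 mm wide, 34 mm high, loose behind the board; bystander, origin at the centre of its underside
- spring_clamp: black spring clamp lying in front of the tool box, loose; bystander, origin at its underside

How it is judged:
By the outcome, as a careful person would: the job done as asked, in the order asked, and still so for the second after the job is handed in, with the robot touching nothing.
It also fails if it takes over 51 s, if anything falls off the work surface, if the arm or the gripper's body presses on something with over 40 N, if the wrist force passes 120 N, or if a joint passes its speed limit or range.

ROBOT

A 7-joint arm with a two-finger parallel gripper is mounted at the origin on a cart in front of the work surface, level with it; the furniture and walls round the work are solid. World frame = base frame: x ahead of the robot, y to its left, z up, the work surface at z = 0. Lengths are in m, angles in rad, forces in N, time in s.
With the tool pointing down it reaches from about 0.4 to 0.875 m from the base axis. Payload 19.3 kg.
Tool frame: the origin (TCP) lies at the very end of the fingers, on their centre line; the grasp point (between the pads) lies bot.grasp_offset behind it (bot.grasp_offset is the distance from the TCP to the grasp point, in m); z points along the fingers, y is the direction in which the jaws open and shut (so a half turn about z gives the same grasp; the last joint's range is limited). The gripper opens to 85 mm and grips with 20 to 120 N. Pads are 22 mm wide; open, the fingers measure 114 mm over their backs; the gripper's body (76 mm by 85 mm) begins 54 mm behind the grasp point. The pads swing forward as they close: fully open they stand 13 mm farther back than shut.
Start: joints at [-1.262, 0.521, -0.036, 1.599, 0.021, 1.021, -0.113], TCP at [0.231, 0.581, 0.231] pointing down, gripper open.
Joint ranges: [-2.91, 2.91], [-0.3, 2.13], [-1.5, 1.42], [0.17, 2.43], [-1.26, 4.41], [0.16, 1.93], [-2.52, 2.52]. Speed limits (rad/s): [1.89, 1.89, 2.39, 2.39, 3.01, 3.01, 3.01].

INTERFACE

Orientations are given as [roll, pitch, yaw] about the fixed x, y, z axes, in that order (R = Rz(yaw) Ry(pitch) Rx(roll)).
In Python, from workcell import bot gives the robot as it stands. The module is installed in compiled form; this text tells all that it offers.
- The arm moves only by the shell command python3 -m handwheel 'ROWS' [OPENING] [FORCE]. ROWS is JSON, a list of rows, each a list of 6 numbers: the shift along the tool's x, y, z as a fraction of full scale, then the turn, a rotation vector about the tool's x, y, z as a fraction of full scale. In form: [[x, y, z, rx, ry, rz], ...]. A call has 1 to 8 rows; each row shifts and turns the commanded pose from where the row before left it, along the tool's axes as they then stand; what a row does not reach is not made up. Full scale, the value 1, is 0.025 m for a shift and 360 degrees for a turn. A row lasts 1/8 s, in which the tool goes at most 62.5 mm and 10.7 degrees, less where a joint would pass 70% of its speed; a pose out of reach is approached as far as the arm can. A call with a number of a shift or a turn outside -1 to 1 is refused whole. A call with a gripper value outside its range is refused whole. OPENING is the closure, from -1 (fully open) to 1 (shut), set as the call begins (- or left out, the last holds). The fingers move at their own pace and stop on an object; FORCE is the grip in N (left out, the last holds). Time passes only in rows, so rows that do not move let the fingers close. It gives the time, the measured TCP pose, the force and the opening at its end, in the units of the state.
- bot.observe(): the state, without advancing time (a new reading comes with each control period).
- bot.grab_frame(name): name is "side" or "top"; returns a dict with "pixels" (400x640x3 uint8, blue, green, red), "vertical_fov" (degrees; the focal length in pixels is half the picture's height over the tangent of half this angle, whatever the lens; pixels are square), "cx", "cy" (the principal point, pixels), "R" (3x3) and "t" (3): a world point X has camera coordinates R X + t. Camera axes: x right, y down, z forward; pixel columns grow to the right and rows downward; lengths in m; the calibration is good to about 2 mm. A picture is of the moment at which its call begins. There is no depth.
- bot.job_done(): hands the job in, once; it reports no verdict.
Trained networks look in a picture, given as the dict that the camera call returned (one of the last four; its "shot" number tells which), for a name from the list of things; names that differ only in an ending like _2 or _b are one class to them, and where a whole thing is asked for, a point or a joint stands for the part that bears it (a point fixed in the world has none). Each returns a list of dicts, best first, with "score" (0 to 1); they miss things now and then, are a little off and sometimes report something else, mostly with a low value. They report only what shows in the picture. A call takes as long as a camera call.
- bot.trace(picture, thing): "region" (400x640 bool, what is visible of it) and "point" ([column, row] in pixels, amid what is visible of it).
The state is a dict: "clock": time; "qpos": joint angles; "qd": joint speeds; "joint_efforts": joint torques, N m; "position": TCP position; "tool_rot": TCP orientation; "force": force on the tool from outside, world axes, zero at the start; "moment": the same for the moment, N m; "grip_width": finger opening in m.
Only numpy, scipy, OpenCV 4.12 (cv2) and the standard library are available. Lean on these libraries where they do the work, as an engineer would, in place of code of your own. Each camera call takes 0.05 s, during which the arm holds its last target.

## Working session

There is one attempt and no reset: what is moved stays moved. The work goes in short steps, Python scripts to look and compute and a shell command to move; the robot and the scene stay as the last step left them, time stands still between calls to the robot, and variables do not carry over. Pictures are saved under pics/ and viewed, and the job is handed in when it is done.

```bash
mkdir -p pics
cat > h.py <<'E'
from workcell import bot
import numpy as np, cv2
def cam(f):
    F=200/np.tan(np.radians(f["vertical_fov"])/2); return F,f["cx"],f["cy"],np.array(f["R"]),np.array(f["t"])
def ray(f,p,z):
    F,cx,cy,R,t=cam(f); d=R.T@np.array([(p[0]-cx)/F,(p[1]-cy)/F,1]); c=-R.T@t
    return c+d*(z-c[2])/d[2]
def proj(f,X):
    F,cx,cy,R,t=cam(f); q=R@np.array(X)+t; return np.array([F*q[0]/q[2]+cx,F*q[1]/q[2]+cy])
E
python3 - <<'E'
from h import *
o=bot.observe(); print({k:np.round(v,3) for k,v in o.items()})
for n in ("top","side"):
    f=bot.grab_frame(n); cv2.imwrite(f"pics/{n}0.png",f["pixels"])
    print(n,f.keys(),-np.array(f["R"]).T@np.array(f["t"]))
    for th,z in (("fence_knob",.062),("plunger_top",.072),("blade_site",.009),("bevel",.021),("mitre_board",.018),("fence",.042),("wax_tin",.034),("spring_clamp",.01)):
        for r in bot.trace(f,th)[:2]:
            m=r["region"]; print(th,round(r["score"],2),np.round(r["point"]),m.sum(),np.round(ray(f,r["point"],z),3))
            np.save(f"{n}_{th}.npy",m)
E
```

```text
{'clock': np.float64(0.0), 'qpos': array([-1.262,  0.522, -0.036,  1.6  ,  0.021,  1.021, -0.113]), 'qd': array([ 0.   , -0.002, -0.002,  0.001, -0.001, -0.   ,  0.001]), 'joint_efforts': array([-1.0000e-03, -9.2712e+01,  1.9800e+00, -3.6990e+01,  1.8000e-02,
        8.0000e-03,  0.0000e+00]), 'position': array([0.231, 0.58 , 0.231]), 'tool_rot': array([-3.14 ,  0.   ,  2.763]), 'force': array([-0.448,  0.775,  0.815]), 'moment': array([ 0.037, -0.019,  0.021]), 'grip_width': np.float64(0.086)}
top dict_keys(['pixels', 'vertical_fov', 'cx', 'cy', 'R', 't', 'shot']) [0.41275479 0.28637528 1.07033318]
fence_knob 0.56 [265. 207.] 639 [0.467 0.4   0.062]
plunger_top 0.57 [236. 189.] 147 [0.505 0.462 0.072]
plunger_top 0.43 [188. 208.] 320 [0.462 0.562 0.072]
blade_site 0.88 [190. 205.] 317 [0.474 0.575 0.009]
bevel 0.79 [211. 197.] 982 [0.49  0.526 0.021]
mitre_board 0.58 [266. 196.] 6969 [0.495 0.403 0.018]
mitre_board 0.29 [213. 196.] 1006 [0.494 0.522 0.018]
fence 0.77 [263. 210.] 593 [0.463 0.406 0.042]
wax_tin 0.82 [242. 119.] 969 [0.665 0.459 0.034]
wax_tin 0.54 [263. 206.] 585 [0.471 0.408 0.034]
spring_clamp 0.82 [386. 257.] 620 [0.364 0.134 0.01 ]
side dict_keys(['pixels', 'vertical_fov', 'cx', 'cy', 'R', 't', 'shot']) [1.20082041 0.58530791 0.91329294]
fence_knob 0.84 [362. 210.] 611 [0.497 0.417 0.062]
plunger_top 0.43 [381. 220.] 148 [0.517 0.468 0.072]
blade_site 0.54 [427. 235.] 221 [0.471 0.576 0.009]
blade_site 0.28 [355. 220.] 5042 [0.49  0.399 0.009]
bevel 0.75 [407. 240.] 779 [0.512 0.534 0.021]
mitre_board 0.83 [356. 223.] 5022 [0.504 0.407 0.018]
mitre_board 0.64 [357. 280.] 1097 [0.654 0.459 0.018]
fence 0.79 [361. 208.] 610 [0.474 0.408 0.042]
wax_tin 0.56 [354. 280.] 1070 [0.667 0.456 0.034]
```

Run:
```python
import cv2
a=cv2.imread("pics/top0.png"); cv2.imwrite("pics/top0z.png",cv2.resize(a[100:290,150:410],None,fx=3,fy=3,interpolation=cv2.INTER_CUBIC))
a=cv2.imread("pics/side0.png"); cv2.imwrite("pics/side0z.png",cv2.resize(a[140:320,270:500],None,fx=3.3,fy=3.3,interpolation=cv2.INTER_CUBIC))
```

```text
(no output)
```

View pics/top0z.png

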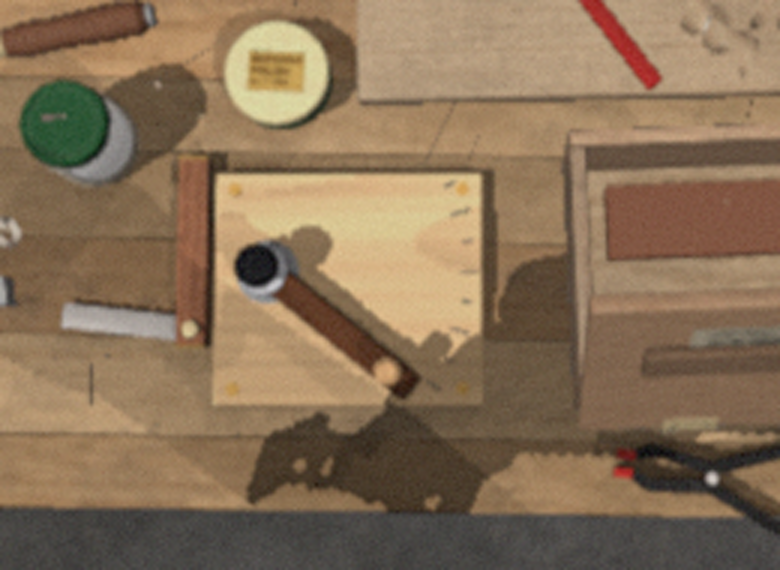

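View pics/side0z.png

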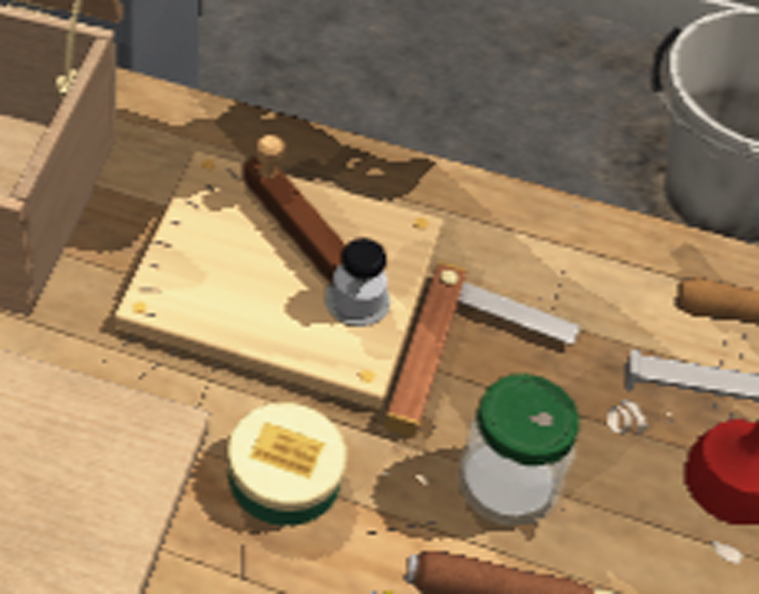

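View pics/top0.png

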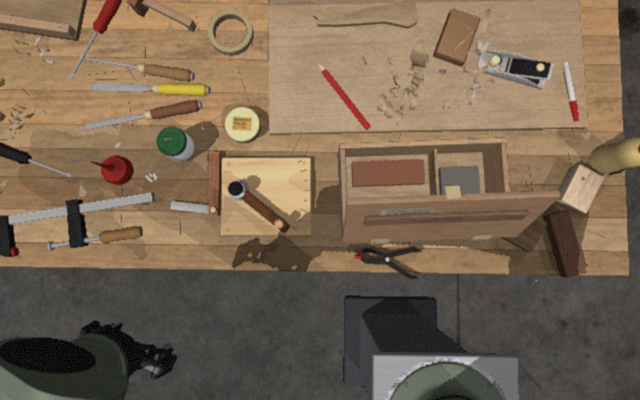

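```bash
cat > ang.py <<'E'
from h import *
def seg(f,m,z,dil=0):
    """line fit: PCA of region projected on plane z"""
    ys,xs=np.nonzero(m); P=np.array([ray(f,(x,y),z)[:2] for x,y in zip(xs,ys)])
    c=P.mean(0); w,v=np.linalg.eigh(np.cov((P-c).T)); d=v[:,1]
    return c,d,P
def show(n,c,d,P):
    if d[1]>0: d=-d
    s=(P-c)@d; r=(P-c)@np.array([-d[1],d[0]])
    print(n,"c",np.round(c,4),"ang(from -y, ccw) deg",round(np.degrees(np.arctan2(d[0],-d[1])),2),"ext",np.round(np.ptp(s),3),np.round(np.ptp(r),3))
E
python3 - <<'E'
from ang import *
for n in("top","side"):
    fs=[bot.grab_frame(n) for _ in range(3)]
    f=fs[-1]
    f["pixels"]=f["pixels"]
    im=np.mean([g["pixels"].astype(float) for g in fs],0); np.save(n+"_avg.npy",im)
    m=np.load(n+"_blade_site.npy")if n=="top" else bot.trace(f,"blade_site")[0]["region"]
    show(n+" blade net",*seg(f,m,.010))
    b=cv2.dilate(m.astype(np.uint8),np.ones((7,7)))
    hsv=cv2.cvtColor(im.astype(np.uint8),cv2.COLOR_BGR2HSV)
    m2=(b>0)&(hsv[...,1]<60)&(hsv[...,2]>110)
    k,l,st,_=cv2.connectedComponentsWithStats(m2.astype(np.uint8)); m2=l==1+np.argmax(st[1:,4])
    show(n+" blade col",*seg(f,m2,.010)); print(m.sum(),m2.sum())
    ys,xs=np.nonzero(m); x0,y0=xs.min()-6,ys.min()-6
    cr=im[y0:ys.max()+8,x0:xs.max()+8].astype(np.uint8)
    ov=cr.copy(); ov[m2[y0:ys.max()+8,x0:xs.max()+8]]=(0,0,255)
    cv2.imwrite(f"pics/{n}_bl.png",cv2.resize(np.vstack([cr,ov]),None,fx=10,fy=10,interpolation=cv2.INTER_NEAREST))
    for th,z in(("bevel",.021),("fence",.042)):
        r=bot.trace(f,th)[0]; show(n+" "+th,*seg(f,r["region"],z))
    # corners of board top
    for nm,m in (("tin",bot.trace(f,"wax_tin")),("board",bot.trace(f,"mitre_board"))):
        mm=m[0]["region"].astype(np.uint8)
        h=cv2.findContours(mm,0,1)[0]; h=max(h,key=cv2.contourArea); (p)=cv2.boxPoints(cv2.minAreaRect(h)); print(nm,[np.round(ray(f,q,.018),3) for q in p])
E
python3 -c "
import cv2
for n in('top','side'):print(cv2.imread(f'pics/{n}_bl.png').shape)"
```

```text
top blade net c [0.4696 0.5756] ang(from -y, ccw) deg -5.76 ext 0.087 0.019
top blade col c [0.4688 0.5763] ang(from -y, ccw) deg -5.59 ext 0.086 0.02
317 330
top bevel c [0.5076 0.534 ] ang(from -y, ccw) deg 66.45 ext 0.153 0.103
top fence c [0.4626 0.4064] ang(from -y, ccw) deg -37.3 ext 0.132 0.03
tin [array([0.657, 0.516, 0.018]), array([0.713, 0.463, 0.018]), array([0.656, 0.405, 0.018]), array([0.6  , 0.458, 0.018])]
board [array([0.584, 0.509, 0.018]), array([0.587, 0.307, 0.018]), array([0.41 , 0.304, 0.018]), array([0.407, 0.504, 0.018])]
side blade net c [0.4702 0.5729] ang(from -y, ccw) deg -6.32 ext 0.085 0.022
side blade col c [0.4694 0.5744] ang(from -y, ccw) deg -6.02 ext 0.088 0.018
215 222
side bevel c [0.5173 0.5352] ang(from -y, ccw) deg 69.45 ext 0.156 0.107
side fence c [0.4752 0.4116] ang(from -y, ccw) deg -42.51 ext 0.184 0.046
tin [array([0.623, 0.404, 0.018]), array([0.594, 0.478, 0.018]), array([0.685, 0.506, 0.018]), array([0.712, 0.436, 0.018])]
board [array([0.595, 0.308, 0.018]), array([0.367, 0.279, 0.018]), array([0.384, 0.502, 0.018]), array([0.599, 0.505, 0.018])]
(500, 520, 3)
(580, 480, 3)
```

View pics/top_bl.png

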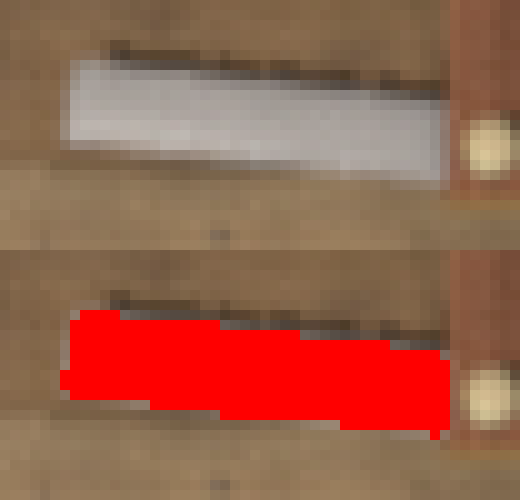

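View pics/side_bl.png

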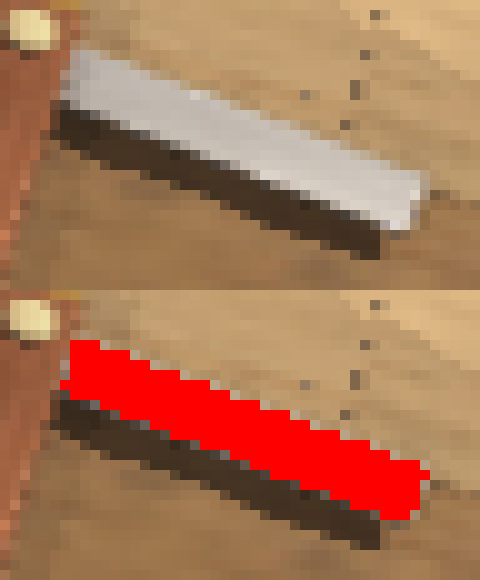

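```bash
python3 - <<'E'
from h import *
ft=bot.grab_frame("top"); fs=bot.grab_frame("side")
def tri(a,b):
    A=[];B=[]
    for f,p in((ft,a),(fs,b)):
        F,cx,cy,R,t=cam(f); u,v=(p[0]-cx)/F,(p[1]-cy)/F
        for r,k in((R[0]-u*R[2],u*t[2]-t[0]),(R[1]-v*R[2],v*t[2]-t[1])): A.append(r);B.append(k)
    x,res,_,_=np.linalg.lstsq(np.array(A),np.array(B),rcond=None);return x,res
print("knob",tri((279.3,223.7),(351.8,183.9)),ray(ft,(279.3,223.7),.070))
print("plg",tri((236,188.5),(380,217)),ray(ft,(236,188.5),.072),ray(fs,(380,217),.070))
E
python3 -m handwheel '[[0,0,0,0,0,-0.0201],[0,0,0,0,0,-0.0201],[0,0,0,0,0,-0.0201]]' 1 20
```

```text
knob (array([0.43262893, 0.36875113, 0.07007018]), array([1.24744081e-07])) [0.43271376 0.36852244 0.07      ]
plg (array([0.50611971, 0.46262971, 0.0678892 ]), array([1.38289361e-07])) [0.50582043 0.46166055 0.072     ] [0.50773819 0.46317409 0.07      ]
clock: 2.12
position: [0.2311, 0.5807, 0.2313]
tool_rot: [3.142, 0.0, -3.137]
force: [0.1, -0.3, -0.2]
grip_width: 0.0319
```

```bash
python3 -m handwheel '[[-0.77,-1,0.4,0,0,0],[-0.77,-1,0.4,0,0,0],[-0.77,-1,0.4,0,0,0],[-0.77,-1,0.4,0,0,0],[-0.77,-1,0.5,0,0,0],[-0.77,-1,0.5,0,0,0],[-0.77,-1,0.5,0,0,0],[-0.77,-1,0.5,0,0,0]]'
```

```text
clock: 3.12
position: [0.3858, 0.3799, 0.141]
tool_rot: [3.141, 0.0, -3.142]
force: [0.7, 0.3, -0.2]
grip_width: 0.0002
```

```bash
python3 -m handwheel '[[0,-0.3,0.7,0,0,0],[0,-0.3,0.8,0,0,0],[0,0,0.8,0,0,0],[0,0,0.8,0,0,0],[0,0,0.5,0,0,0],[0,0,0,0,0,0]]'
python3 - <<'E'
from h import *
for n in("top","side"):
    f=bot.grab_frame(n); c=f["pixels"]; c=c[130:290,180:360] if n=="top" else c[120:290,280:480]
    cv2.imwrite(f"pics/{n}1.png",cv2.resize(c,None,fx=3,fy=3,interpolation=cv2.INTER_CUBIC))
E
```

```text
clock: 3.88
position: [0.3849, 0.3655, 0.0508]
tool_rot: [-3.141, -0.001, -3.141]
force: [0.1, -0.8, -0.3]
grip_width: -0.0
```

View pics/top1.png

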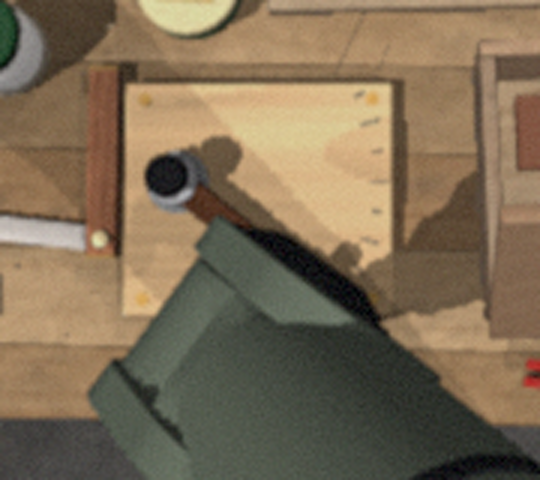

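View pics/side1.png

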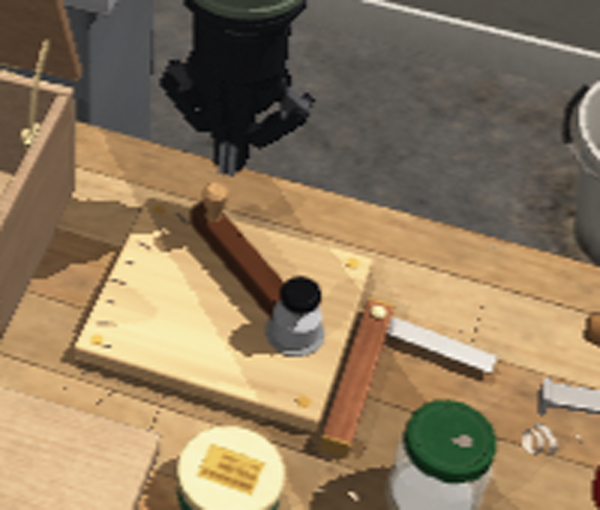

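```bash
python3 -m handwheel '[[-0.6,0.1,0,0,0,0],[-0.5,0,0,0,0,0],[-0.5,-0.25,0,0,0,0],[-0.5,-0.25,0,0,0,0],[-0.4,-0.2,0,0,0,0],[-0.4,-0.15,0,0,0,0],[-0.2,-0.05,0,0,0,0],[0,0,0,0,0,0]]'
python3 - <<'E'
from h import *
for n in("top","side"):
    f=bot.grab_frame(n); c=f["pixels"]; c=c[130:290,180:360] if n=="top" else c[120:290,280:480]
    cv2.imwrite(f"pics/{n}2.png",cv2.resize(c,None,fx=3,fy=3,interpolation=cv2.INTER_CUBIC))
E
```

```text
clock: 4.97
position: [0.4632, 0.3459, 0.0514]
tool_rot: [3.141, 0.001, 3.141]
force: [0.7, 0.1, 1.2]
grip_width: 0.0
```

View pics/side2.png

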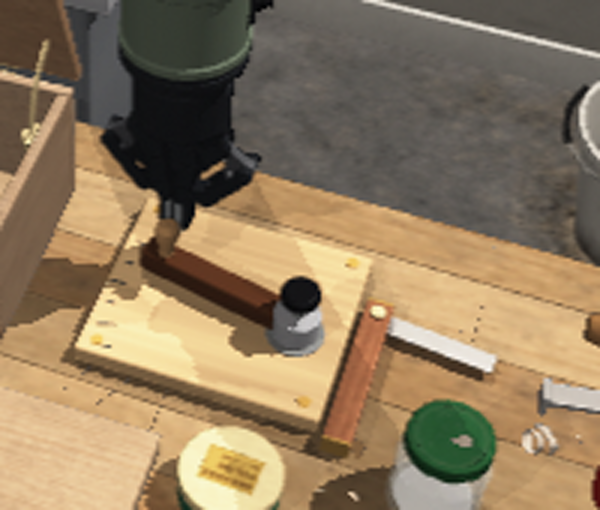

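```bash
cat > meas.py <<'E'
from ang import *
import sys
tag=sys.argv[1]
for n in("top","side"):
    f=bot.grab_frame(n); im=f["pixels"]; cv2.imwrite(f"pics/{n}{tag}_raw.png",im)
    hsv=cv2.cvtColor(cv2.GaussianBlur(im,(3,3),0),cv2.COLOR_BGR2HSV); h,s,v=[hsv[...,i].astype(int) for i in range(3)]
    # box of the fence: predicted for z=.042
    for nm,z,hw,a,b,cond in (("fence",.042,.022,.03,.105,(v<115)&(s>80)&((h<12)|(h>170))),):
        F,cx,cy,R,t=cam(f)
        # sample plane z in rectified patch
        px=np.arange(.40,.60,.0005); py=np.arange(.30,.46,.0005)
        X,Y=np.meshgrid(px,py,indexing="ij"); Q=np.stack([X,Y,np.full_like(X,z)],-1)@R.T+t
        U=(F*Q[...,0]/Q[...,2]+cx).astype(np.float32); V=(F*Q[...,1]/Q[...,2]+cy).astype(np.float32)
        rec=cv2.remap(im,U,V,cv2.INTER_LINEAR); cm=cv2.remap(cond.astype(np.uint8)*255,U,V,cv2.INTER_LINEAR)
        ov=rec.copy(); ov[cm>127]=(0,0,255)
        cv2.imwrite(f"pics/{n}{tag}_rec.png",np.vstack([rec[::-1,::-1],ov[::-1,::-1]]))
        np.save(f"{n}{tag}_rec.npy",rec)
E
python3 -m handwheel '[[0.6,0,0,0,0,0],[0.6,0,0,0,0,0],[0,0,-1,0,0,0],[0,0,-1,0,0,0],[0.5,0,-1,0,0,0],[0.5,0,-1,0,0,0]]'
python3 meas.py 3
```

```text
clock: 5.82
position: [0.4061, 0.3458, 0.152]
tool_rot: [-3.142, -0.0, -3.141]
force: [0.2, -0.1, -0.2]
grip_width: -0.0002
```

View pics/side3_rec.png

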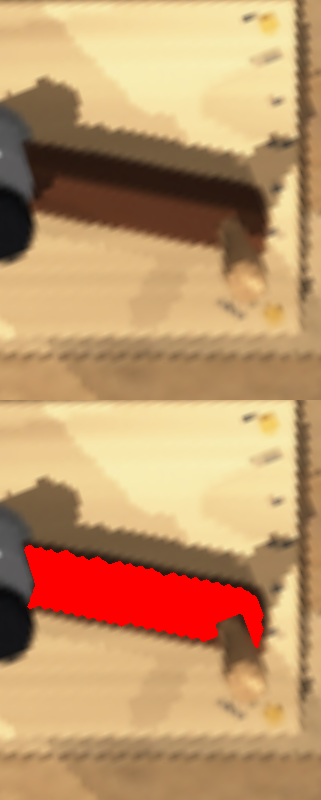

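View pics/top3_rec.png

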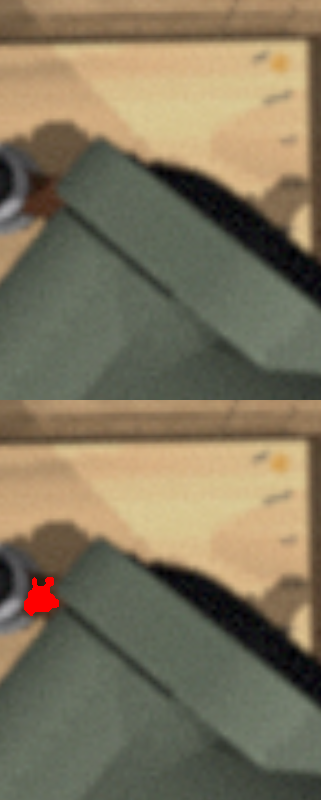

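```bash
python3 -m handwheel '[[-0.4,0,1,0,0,0],[-0.4,0,1,0,0,0],[-0.2,0,1,0,0,0],[-0.2,0,1,0,0,0],[-0.35,-0.1,0,0,0,0],[0,0,0,0,0,0]]'
```

```text
clock: 6.68
position: [0.447, 0.343, 0.0519]
tool_rot: [3.141, 0.001, 3.141]
force: [0.4, 0.6, -0.6]
grip_width: -0.0001
```

```bash
python3 -m handwheel '[[-0.3,0,0,0,0,0],[-0.3,0,0,0,0,0],[-0.2,0,0,0,0,0],[-0.15,0,0,0,0,0],[-0.09,0,0,0,0,0],[0,0,0,0,0,0],[0,0,0,0,0,0]]'
python3 -m handwheel '[[0.5,0,0,0,0,0],[0.5,0,0,0,0,0],[0.5,0,-1,0,0,0],[0.5,0,-1,0,0,0],[0.5,1,-1,0,0,0],[0.5,1,-1,0,0,0],[0.5,1,-1,0,0,0],[0.5,1,0,0,0,0]]'
```

```text
clock: 7.55
position: [0.4725, 0.3434, 0.0514]
tool_rot: [3.141, 0.0, -3.141]
force: [-1.0, -0.5, 0.5]
grip_width: 0.0001
clock: 8.55
position: [0.3715, 0.4447, 0.1782]
tool_rot: [3.139, 0.002, -3.141]
force: [0.6, -0.3, -0.5]
grip_width: -0.0005
```

```bash
python3 -m handwheel '[[0.6,1,0,0,0,0],[0.6,1,0,0,0,0],[0.6,1,0,0,0,0],[0.6,1,0,0,0,0],[0.6,0.5,0,0,0,0],[0.6,0.5,0,0,0,0],[0,0,0,0,0,0]]'
python3 meas.py 4
```

```text
clock: 9.43
position: [0.2807, 0.5688, 0.1763]
tool_rot: [3.141, -0.0, -3.14]
force: [-0.1, 0.9, 0.2]
grip_width: 0.0003
```

View pics/side4_rec.png

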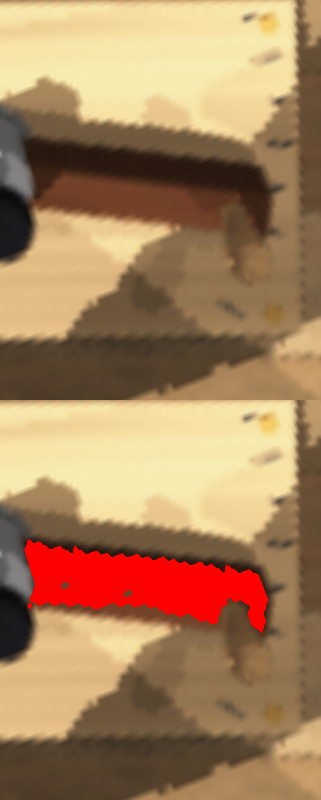

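View pics/top4_rec.png

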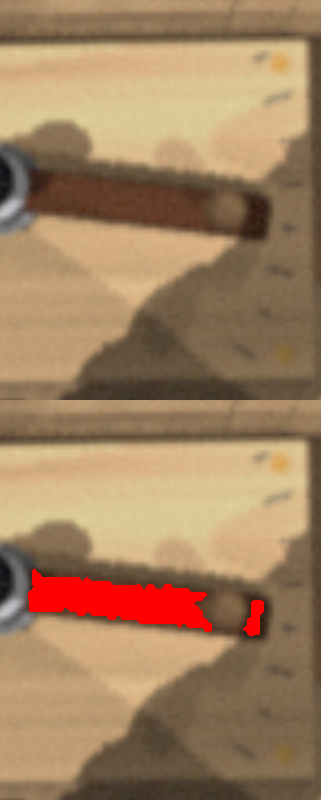

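```bash
cat > fit.py <<'E'
import sys
from ang import *
tag=sys.argv[1]; 
def edges(im,f,z,p0,d,s0,s1,hw):
    d=np.array(d)/np.linalg.norm(d); nrm=np.array([-d[1],d[0]])
    s=np.arange(s0,s1,.001); r=np.arange(-hw,hw,.0005)
    S,Rr=np.meshgrid(s,r,indexing="ij"); P=np.array(p0)+S[...,None]*d+Rr[...,None]*nrm
    F,cx,cy,R,t=cam(f); Q=np.concatenate([P,np.full(S.shape+(1,),z)],-1)@R.T+t
    U=(F*Q[...,0]/Q[...,2]+cx).astype(np.float32);V=(F*Q[...,1]/Q[...,2]+cy).astype(np.float32)
    g=cv2.remap(im.astype(np.float32),U,V,cv2.INTER_CUBIC)
    g=cv2.GaussianBlur(g,(0,0),sigmaX=3,sigmaY=3)
    G=np.diff(g,axis=1).sum(2); mid=len(r)//2; out=[]
    for sl,o in ((slice(0,mid),0),(slice(mid,None),mid)):
        best=None
        for sgn in(1,-1):
            A=np.clip(sgn*G[:,sl],0,None)**2
            if best is None or A.sum()>best.sum(): best=A
        j=best.argmax(1)+o; w=r[j]
        for _ in range(5):
            c=np.polyfit(s,w,1) if _==0 else np.polyfit(s[k],w[k],1)
            e=np.abs(w-np.polyval(c,s)); k=e<max(.0012,1.5*np.median(e))
        a=np.degrees(np.arctan2(d[0],-d[1])+np.arctan(c[0])*1)
        out.append((round(a,2),"off mm",round(1e3*np.polyval(c,s.mean()),1),"in",k.mean().round(2)))
    return out
# sign: d=(sin a,-cos a); nrm=(cos a, sin a) -> increasing r with s = larger a
a=np.radians(float(sys.argv[2])); d=(np.sin(a),-np.cos(a))
for n in("top","side"):
    fs=[bot.grab_frame(n) for _ in range(4)]; f=fs[0]; im=np.mean([g["pixels"].astype(float) for g in fs],0)
    print(n,"fence",edges(im,f,.042,(.506,.4625),d,.03 if n=="top" else .04,.1,.02))
    print(n,"blade",edges(im,f,.010,(.469,.576),d,-.035,.03,.016))
E
python3 fit.py 4 -6
```

```text
top fence [(np.float64(-6.77), 'off mm', np.float64(-12.1), 'in', np.float64(1.0)), (np.float64(-6.0), 'off mm', np.float64(17.0), 'in', np.float64(0.81))]
top blade [(np.float64(-5.09), 'off mm', np.float64(-9.1), 'in', np.float64(1.0)), (np.float64(-5.64), 'off mm', np.float64(8.8), 'in', np.float64(1.0))]
side fence [(np.float64(-6.5), 'off mm', np.float64(-9.6), 'in', np.float64(1.0)), (np.float64(-6.7), 'off mm', np.float64(10.2), 'in', np.float64(1.0))]
side blade [(np.float64(-6.07), 'off mm', np.float64(-9.0), 'in', np.float64(1.0)), (np.float64(-5.65), 'off mm', np.float64(9.2), 'in', np.float64(1.0))]
```

```bash
python3 -m handwheel '[[-0.6,-1,0,0,0,0],[-0.6,-1,0,0,0,0],[-0.6,-1,0,0,0,0],[-0.6,-1,0,0,0,0],[-0.6,-1,0.3,0,0,0],[-0.6,-1,0.3,0,0,0],[-0.6,-1,0.3,0,0,0],[-0.6,-1,0.3,0,0,0]]'
python3 -m handwheel '[[-0.6,-0.8,0.5,0,0,0],[-0.6,-0.5,0.5,0,0,0],[-0.2,0,0.5,0,0,0],[0,0,0.8,0,0,0],[0,0,0.8,0,0,0],[0,0,0.7,0,0,0],[0,0,0,0,0,0]]'
```

```text
clock: 10.92
position: [0.4029, 0.3673, 0.1462]
tool_rot: [3.141, 0.0, 3.141]
force: [0.1, -0.1, -0.7]
grip_width: -0.0007
clock: 11.8
position: [0.4366, 0.3358, 0.05]
tool_rot: [-3.14, -0.002, -3.141]
force: [0.5, -0.7, -0.3]
grip_width: 0.0001
```

```bash
python3 -m handwheel '[[-0.5,0.28,0,0,0,0],[-0.4,0,0,0,0,0],[-0.3,0,0,0,0,0],[-0.15,0,0,0,0,0],[-0.1,0,0,0,0,0],[0,0,0,0,0,0]]'
```

```text
clock: 12.55
position: [0.4736, 0.3426, 0.0513]
tool_rot: [-3.141, -0.0, 3.142]
force: [0.1, 0.0, -1.0]
grip_width: 0.0001
```

```bash
python3 -m handwheel '[[-0.04,0,0,0,0,0],[0,0,0,0,0,0],[0.5,0,0,0,0,0],[0.5,0,0,0,0,0],[0.5,0,-1,0,0,0],[0.5,0.5,-1,0,0,0],[0.5,1,-1,0,0,0],[0.5,1,-1,0,0,0]]'
python3 -m handwheel '[[0.5,1,0,0,0,0],[0.5,1,0,0,0,0],[0.6,1,0,0,0,0],[0.6,1,0,0,0,0],[0.6,1,0,0,0,0],[0.6,1,0,0,0,0],[0.6,0.5,0,0,0,0],[0,0,0,0,0,0]]'
python3 fit.py 5 -6; python3 meas.py 5
```

```text
clock: 13.55
position: [0.3983, 0.4059, 0.1523]
tool_rot: [3.141, 0.0, -3.141]
force: [0.0, -0.2, 0.2]
grip_width: 0.0001
clock: 14.55
position: [0.2977, 0.5681, 0.1511]
tool_rot: [-3.141, -0.001, -3.139]
force: [0.3, -0.1, 0.9]
grip_width: -0.0006
top fence [(np.float64(-5.96), 'off mm', np.float64(-11.0), 'in', np.float64(1.0)), (np.float64(-2.29), 'off mm', np.float64(15.9), 'in', np.float64(0.73))]
top blade [(np.float64(-4.96), 'off mm', np.float64(-9.1), 'in', np.float64(1.0)), (np.float64(-5.56), 'off mm', np.float64(8.8), 'in', np.float64(1.0))]
side fence [(np.float64(-6.31), 'off mm', np.float64(-8.5), 'in', np.float64(0.97)), (np.float64(-6.11), 'off mm', np.float64(11.4), 'in', np.float64(1.0))]
side blade [(np.float64(-6.03), 'off mm', np.float64(-9.0), 'in', np.float64(1.0)), (np.float64(-5.71), 'off mm', np.float64(9.2), 'in', np.float64(1.0))]
```

View pics/top5_raw.png

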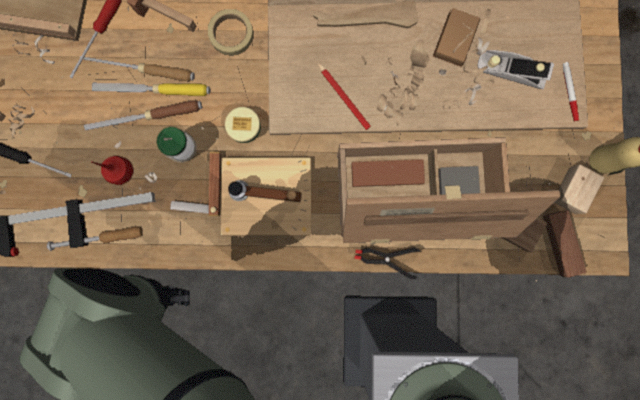

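```bash
python3 -m handwheel '[[-1,-0.5,0,0,0,0],[-1,-0.5,0,0,0,0],[-1,-0.5,0,0,0,0],[-1,-0.5,0,0,0,0],[-1,-0.5,0,0,0,0],[-1,-0.5,0,0,0,0],[-1,-0.5,0.4,0,0,0],[-1,-0.5,0.4,0,0,0]]'
python3 -m handwheel '[[-0.33,-0.22,0.5,0,0,0],[0,0,0,0,0,0],[0,0,0,0,0,0]]'
```

```text
clock: 16.05
position: [0.5005, 0.4672, 0.1311]
tool_rot: [3.141, 0.0, 3.141]
force: [-0.1, 0.7, 0.4]
grip_width: -0.0
clock: 16.42
position: [0.5068, 0.4632, 0.1191]
tool_rot: [3.141, -0.0, -3.14]
force: [0.7, 0.2, -1.2]
grip_width: -0.0001
```

Centred over the plunger. Descend to just above it, then check the side view.

```bash
python3 -m handwheel '[[0,0,0.6,0,0,0],[0,0,0.6,0,0,0],[0,0,0.4,0,0,0],[0,0,0,0,0,0]]'
python3 - <<'E'
from h import *
f=bot.grab_frame("side"); c=f["pixels"][120:290,280:480]
cv2.imwrite("pics/side6.png",cv2.resize(c,None,fx=3,fy=3,interpolation=cv2.INTER_CUBIC))
E
```

```text
clock: 16.92
position: [0.5074, 0.4618, 0.0776]
tool_rot: [-3.14, -0.001, -3.141]
force: [0.8, 0.9, -0.4]
grip_width: -0.0001
```

View pics/side6.png

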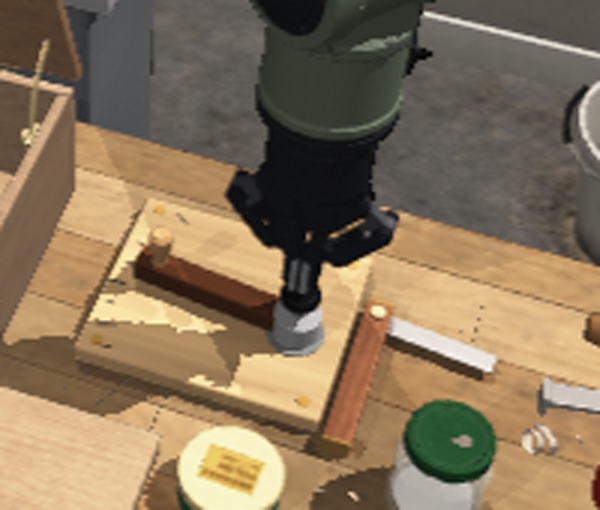

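```bash
python3 -m handwheel '[[0,0,0.16,0,0,0],[0,0,0.16,0,0,0],[0,0,0.16,0,0,0],[0,0,0.1,0,0,0],[0,0,0,0,0,0]]'
python3 -m handwheel '[[0,0,0.04,0,0,0],[0,0,0,0,0,0]]'
python3 -m handwheel '[[0,0,0.04,0,0,0],[0,0,0,0,0,0]]'
```

```text
clock: 17.6
position: [0.5078, 0.4621, 0.064]
tool_rot: [-3.141, -0.0, -3.142]
force: [-0.2, 0.9, -0.0]
grip_width: 0.0001
clock: 17.85
position: [0.5079, 0.4621, 0.0633]
tool_rot: [-3.142, -0.0, -3.142]
force: [-0.4, -1.7, 3.1]
grip_width: -0.0
clock: 18.1
position: [0.5078, 0.4621, 0.0622]
tool_rot: [-3.141, -0.0, -3.142]
force: [-0.3, -0.2, 2.9]
grip_width: 0.0
```

Still yielding; continue down until it stops firmly.

```bash
python3 -m handwheel '[[0,0,0.04,0,0,0],[0,0,0,0,0,0]]'
python3 -m handwheel '[[0,0,0.04,0,0,0],[0,0,0,0,0,0]]'
python3 -m handwheel '[[0,0,0.04,0,0,0],[0,0,0,0,0,0]]'
```

```text
clock: 18.35
position: [0.5079, 0.4622, 0.062]
tool_rot: [3.141, 0.0, 3.142]
force: [-3.5, -3.4, 15.1]
grip_width: -0.0001
clock: 18.6
position: [0.508, 0.4623, 0.0619]
tool_rot: [3.141, 0.0, 3.141]
force: [-7.7, -5.8, 26.6]
grip_width: 0.0002
clock: 18.85
position: [0.5081, 0.4624, 0.0618]
tool_rot: [3.141, 0.001, 3.141]
force: [-10.1, -10.5, 39.5]
grip_width: 0.0003
```

Firm stop at z = 62 mm with the force climbing: fully down. Lift off and check.

```bash
python3 -m handwheel '[[0,0,-0.1,0,0,0],[0,0,-0.3,0,0,0],[0,0,-0.7,0,0,0],[0,0,-1,0,0,0],[0.5,0.3,-1,0,0,0],[1,0.5,0,0,0,0],[1,0.5,0,0,0,0],[1,0.5,0,0,0,0]]'
python3 -m handwheel '[[1,0.5,0,0,0,0],[1,0.5,0,0,0,0],[1,0.5,0,0,0,0],[1,0.5,0,0,0,0],[1,0.5,0,0,0,0],[0,0,0,0,0,0]]'
python3 fit.py 7 -6; python3 meas.py 7
python3 - <<'E'
from h import *
for n,th in(("top","wax_tin"),("top","spring_clamp"),("top","bevel"),("top","blade_site")):
    f=bot.grab_frame(n); m=bot.trace(f,th)[0]; print(th,m["score"],m["point"])
a=cv2.imread("pics/side0.png")[120:290,280:480]; b=cv2.imread("pics/side7_raw.png")[120:290,280:480]
cv2.imwrite("pics/cmp.png",cv2.resize(np.hstack([a,b]),None,fx=2,fy=2))
E
```

```text
clock: 19.85
position: [0.4197, 0.5077, 0.1379]
tool_rot: [3.141, 0.0, 3.142]
force: [-0.3, 0.7, 0.1]
grip_width: -0.0
clock: 20.6
position: [0.293, 0.5711, 0.1378]
tool_rot: [3.14, -0.001, -3.138]
force: [0.0, -0.1, 0.1]
grip_width: 0.0002
top fence [(np.float64(-5.92), 'off mm', np.float64(-11.0), 'in', np.float64(1.0)), (np.float64(-6.0), 'off mm', np.float64(17.0), 'in', np.float64(0.9))]
top blade [(np.float64(-5.01), 'off mm', np.float64(-9.1), 'in', np.float64(1.0)), (np.float64(-5.54), 'off mm', np.float64(8.8), 'in', np.float64(1.0))]
side fence [(np.float64(-6.14), 'off mm', np.float64(-8.4), 'in', np.float64(1.0)), (np.float64(-6.07), 'off mm', np.float64(11.4), 'in', np.float64(1.0))]
side blade [(np.float64(-6.07), 'off mm', np.float64(-9.0), 'in', np.float64(1.0)), (np.float64(-5.69), 'off mm', np.float64(9.2), 'in', np.float64(1.0))]
wax_tin 0.74 [245.1, 123.7]
spring_clamp 0.82 [387.1, 256.6]
bevel 0.59 [209.8, 196.6]
blade_site 0.66 [388.9, 255.0]
```

View pics/cmp.png

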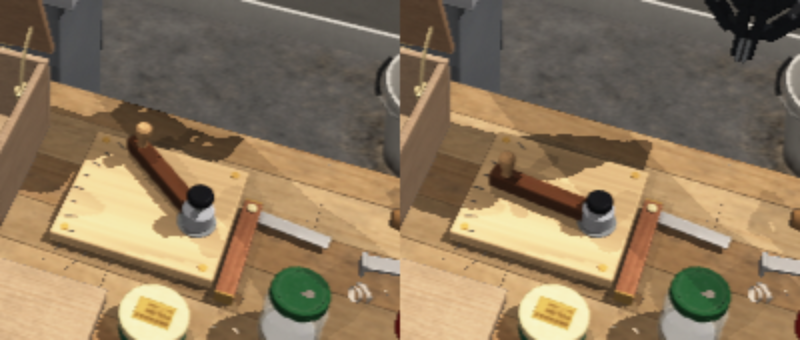

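```bash
python3 -c "
from workcell import bot
print(bot.job_done())"
```

```text
the job is handed in; nothing more can be done
None
```

I pushed the fence round by its knob with the shut fingertips, from about -38° to about -6.0°. I then pressed the plunger down until it stopped, backed the arm clear and handed the job in at about 21 s, against the 51 s limit.

- **Angle:** after locking, the fence measured about -6.0° and the blade about -5.6°, averaged over both cameras. Single blade edges read between -5.0° and -6.1°, so the mismatch is about 0.5° and at most about 1°, inside the 3° allowed. An earlier push had left the fence about 1° short, so I corrected it with one more small push before locking.
- **Plunger:** it stopped firmly at 62 mm above the bench, the fully-down height, with about 40 N vertical force on the fingertips. The side picture shows it lower than at the start, and the fence angle did not change when it was pressed.
- **Bevel, tin and clamp:** the side pictures show the bevel and tin unmoved, and the clamp was found within about 1 pixel of its first position. Two network results disagreed. The last blade search landed on the clamp, so I discounted it; the blade's edge fits were unchanged. The tin's point came out 3 to 5 pixels from its first reading, which I put down to the network because the side picture shows no shift.

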